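# Slide the short battery pack out of its row and seat it in the organiser

### The job

Three flat battery packs lie touching in a walled row in the aluminium tray. Touch the top of the short one slowly and, with steady fingertip pressure that follows the springy tray floor as it gives, never leaning on it hard (well under 15 N), slide it straight out of the row along the tray floor towards the tray's open end until it is well clear of the two long packs, which must stay where they are. Then pick it up and lay it flat, fully home, in the empty bay of the white organiser, let go, and leave everything else undisturbed.

Things in the scene. Friction and masses are not known exactly. Their poses are not given: they have to be found in the camera images.
- tray: Fixed aluminium tray, yaw varies; origin on the shelf under the row's middle, z up. Its flat floor plate, top at z = 9 mm, runs to x = -145 mm (front, open), 133 mm wide in y; it hinges at x = +45 mm and is sprung, level at rest: it yields under load about 20 N/mm at the row (x = 0), 5 at x = -45, 2.4 at x = -85 mm, at most 0.03 rad.
- row_middle (a point): Middle of the row, on the tray floor's top, 9 mm over the tray's origin; same axes. Walls 20 mm higher than the floor round the rear only: rear wall's inner face at x = +26.5 mm, side walls' inner faces at y = +-67 mm, from x = -39.5 to +26.5 mm, all 5 mm thick. The packs leave towards -x.
- short_pack: Short dark grey battery pack, 52 (x) x 44 (y) x 20 mm, 0.1 to 0.15 kg, origin at the centre of its underside; a flush 34 mm square black patch mid-top. Starts in any of the row's three places (tray y = -44.2, 0, +44.2 mm), rear at the rear wall, top level with walls and long packs, front (-x) end 12 mm short of theirs. Touch it slowly; 8 to 10 N down on it drags it, under 5 N may slip.
- long_pack_a: One of the two long dark grey packs, 64 x 44 x 20 mm, same black patch above its origin. Origin on its underside 26 mm ahead of its rear end (38 mm behind its front end). Must not move.
- long_pack_b: The other long dark grey pack, same as long_pack_a. Must not move.
- organiser: Fixed white plastic battery organiser, yaw varies. Front block 90 mm (x) x 100 mm (y) x 22 mm high, centred on the origin (on the shelf), holding the one empty bay (grey liner). Behind it (+x, 45 to 101 mm) a lower trough with three round cells, 28 mm high, and at x = 103 to 128 mm the flap, fixed open, leaning back, up to 72 mm high.
- bay (a point): Centre of the empty bay's floor, 14 mm above the shelf, straight above the organiser's origin. The bay is 56 mm along the organiser's x and 48 mm along its y (2 mm play on each side of the short pack) and 8 mm deep, its rim at 22 mm, so a seated pack stands 12 mm proud. The pack goes in with its long side along the organiser's x, either way round.
- saucer: Bystander: loose blue ceramic saucer, 130 mm across, 18 mm high, origin under its centre.
- peg: Bystander: loose steel spring-hinge clothes peg lying flat, 70 x 16 x 10 mm, origin under its centre.
Things that resemble listed ones, but are neither listed nor needed, are in the scene too. Leave any blue look-alike of the organiser alone. What is shaped like the short_pack but turquoise is not meant.

How it is judged:
By the outcome, as a careful person would: the job done as asked, in the order asked, and still so for the second after the job is handed in, with the robot touching nothing.
It also fails if it takes over 64 s, if anything falls off the work surface, if the arm or the gripper's body presses on something with over 40 N, if the wrist force passes 120 N, or if a joint passes its speed limit or range.

### The arm

A 7-joint arm with a two-finger parallel gripper is mounted at the origin on the work surface. World frame = base frame: x ahead of the robot, y to its left, z up, the work surface at z = 0. Lengths are in m, angles in degrees, forces in N, time in s.
With the tool pointing down it reaches from about 0.425 to 0.925 m from the base axis. Payload 6.8 kg.
Tool frame: the origin (TCP) lies midway between the tips of the shut fingers; the grasp point (between the pads) lies 19 mm behind it (manip.pinch_z is the distance from the TCP to the grasp point, in m); y points along the fingers, z is the direction in which the jaws open and shut, and the axes are right-handed (so a half turn about y gives the same grasp; the last joint's range is limited). The gripper opens to 88 mm and grips with 3 to 60 N. Pads are 20 mm wide; open, the fingers measure 115 mm over their backs; the gripper's body (75 mm by 178 mm) begins 61 mm behind the grasp point.
Start: joints at [57.118, 27.33, 1.283, 89.118, -0.659, 63.558, -4.761], TCP at [0.303, -0.603, 0.223] pointing down, gripper open.
Joint ranges: [-169.35, 169.35], [-19.33, 120.38], [-80.79, 83.38], [13.8, 139.57], [-78.32, 258.32], [9.67, 109.79], [-169.56, 169.56]. Speed limits (degrees/s): [136.94, 136.94, 180, 180, 180, 180, 180].

### API

Orientations are given as a 3x3 rotation matrix whose columns are the frame's x, y, z axes.
In Python, from cell import manip gives the robot as it stands.
- The arm moves only by the shell command python3 -m crank 'ROWS'. ROWS is JSON, a list of rows, each an object of numbers: "dx", "dy", "dz": the shift along the tool's x, y, z in m; "turn": the turn about the tool's y in units of 5 degrees (1.0 is 5 degrees); "fingers": the opening, from -1 (shut) to 1 (fully open), so that 0 is half open. A call has 1 to 20 rows; each row shifts and turns the commanded pose from where the row before left it, along the tool's axes as they then stand; what a row does not reach is not made up. A row lasts 1/8 s, in which the tool goes at most 62.5 mm and 10.7 degrees, less where a joint would pass 70% of its speed; a pose out of reach is approached as far as the arm can. A call is refused whole if a number of a shift passes 0.0625 or a number of a turn 1, either way. A call with a gripper value outside its range is refused whole. The fingers move at their own pace and stop on an object; the grip force is fixed at half the most. Time passes only in rows, so rows that do not move let the fingers close. It gives the time, the measured TCP pose, the force and the opening at its end, in the units of the state.
- manip.read_state(): the state, without advancing time (a new reading comes with each control period).
- manip.capture(name): name is "scene" or "side" or "wrist"; returns the picture (480x640x3 uint8, red, green, blue); there is no depth.
- manip.camera_info(name): a dict with "mtx" (3x3 intrinsics, pixels), "rvec" (rotation vector, rad) and "tvec" (3), from world to camera coordinates, as OpenCV has them; the wrist camera has in their place "tool_from_camera" (4x4, takes a point from camera to tool coordinates, whose origin is the TCP and whose axes are the tool frame's). Camera axes: x right, y down, z forward; pixel columns grow to the right and rows downward; lengths in m; the calibration is good to about 2 mm. A picture is of the moment at which its call begins: read the wrist's pose just before it. camera_info takes no time and is no camera call.
- manip.hand_in(): hands the job in, once; it reports no verdict.
The state is a dict: "clock": time; "qpos": joint angles; "qvel": joint speeds; "tau": joint torques, N m; "tcp_pos": TCP position; "tcp_rot": TCP orientation; "force": force on the tool from outside, world axes, zero at the start; "wrist_torque": the same for the moment, N m; "width": finger opening in m.
Only numpy, scipy, OpenCV 4.12 (cv2) and the standard library are available. Lean on these libraries where they do the work, as an engineer would, in place of code of your own. Each camera call takes 0.05 s, during which the arm holds its last target. There are 200 camera calls.

## Working session

There is one attempt and no reset: what is moved stays moved. The work goes in short steps, Python scripts to look and compute and a shell command to move; the robot and the scene stay as the last step left them, time stands still between calls to the robot, and variables do not carry over. Pictures are saved under pics/ and viewed, about 8 in all and at most 12, crops included, and the job is handed in when it is done.

```bash
mkdir -p pics; ls; cat > h.py <<'E'
import numpy as np, cv2
from cell import manip
def cam(n):
    c=manip.camera_info(n); K=np.array(c["mtx"],float)
    if "rvec" in c:
        R=cv2.Rodrigues(np.array(c["rvec"],float))[0]; t=np.array(c["tvec"],float).ravel()
        return K,R,t
    s=manip.read_state(); T=np.array(c["tool_from_camera"]); Rt=np.array(s["tcp_rot"]); p=np.array(s["tcp_pos"])
    Rw=Rt@T[:3,:3]; o=p+Rt@T[:3,3]
    return K,Rw.T,-Rw.T@o
def ray(c,uv,z):
    K,R,t=c; o=-R.T@t
    uv=np.atleast_2d(np.array(uv,float)); d=(R.T@np.linalg.inv(K)@np.c_[uv,np.ones(len(uv))].T).T
    return o+d*((z-o[2])/d[:,2])[:,None]
def proj(c,P):
    K,R,t=c; q=(K@(R@np.atleast_2d(P).T+t[:,None])).T; return q[:,:2]/q[:,2:]
def snap(n,f):
    c=cam(n); im=manip.capture(n)[:,:,::-1].copy(); cv2.imwrite("pics/"+f,im); return c,im
E
python3 - <<'E'
from h import *
s=manip.read_state(); print({k:np.round(v,3).tolist() for k,v in s.items()})
a=snap("scene","s1.png"); b=snap("side","d1.png")
for c in (a,b): print(-c[0][1].T@c[0][2], c[0][0])
print(manip.camera_info("wrist"), manip.pinch_z)
E
```

```text
pics
{'clock': 0.0, 'qpos': [57.117, 27.374, 1.28, 89.177, -0.659, 63.558, -4.761], 'qvel': [0.11, 0.004, -0.006, 0.06, 0.061, 0.0, -0.103], 'tau': [-0.001, -58.287, 1.535, -27.261, -0.054, 0.017, 0.0], 'tcp_pos': [0.303, -0.603, 0.222], 'tcp_rot': [[-0.893, -0.001, 0.449], [-0.449, 0.002, -0.893], [0.0, -1.0, -0.002]], 'force': [0.045, -0.258, 0.723], 'wrist_torque': [0.026, 0.016, -0.0], 'width': 0.088}
[ 1.39841048 -0.01836856  0.83541454] [[560.45155933   0.         317.7692736 ]
 [  0.         560.45155933 239.31076882]
 [  0.           0.           1.        ]]
[0.46267056 1.04902045 0.66152561] [[556.01485398   0.         307.47692391]
 [  0.         556.01485398 232.47452874]
 [  0.           0.           1.        ]]
{'mtx': array([[356.40831825,   0.        , 328.5384656 ],
       [  0.        , 356.40831825, 244.80737054],
       [  0.        ,   0.        ,   1.        ]]), 'tool_from_camera': array([[-4.95597917e-04,  9.57618696e-01,  2.88038518e-01,
        -7.84720615e-02],
       [-6.06712788e-04, -2.88038788e-01,  9.57618550e-01,
        -1.61278526e-01],
       [ 9.99999693e-01,  2.99837107e-04,  7.23750933e-04,
        -1.81811039e-04],
       [ 0.00000000e+00,  0.00000000e+00,  0.00000000e+00,
         1.00000000e+00]])} 0.0187
```

View pics/s1.png

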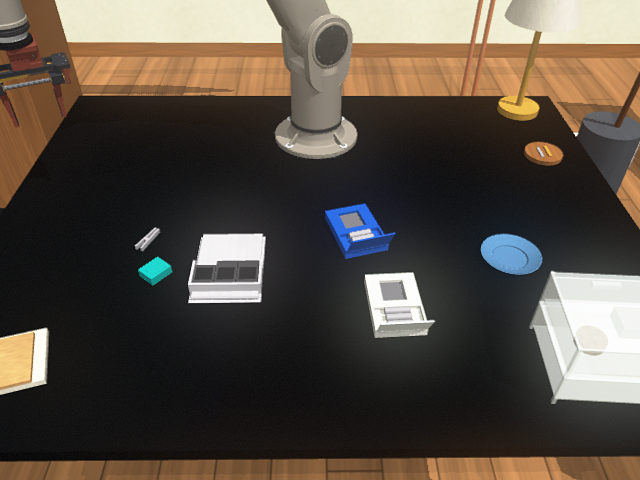

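View pics/d1.png

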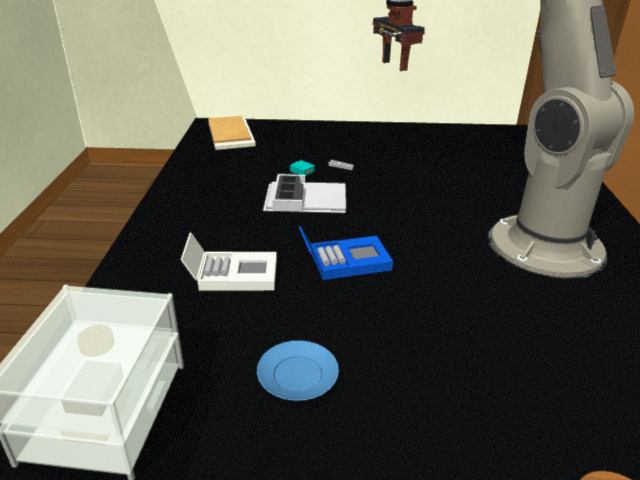

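The scene view shows the tray at about (228,268) with its open end towards the robot, the white organiser at (398,305) and the saucer at (512,253). The blue organiser at (360,232), the turquoise block at (155,270) and the peg at (147,239) are to be left alone. Next I enlarge the tray and organiser.

```bash
python3 - <<'E'
from h import *
im=cv2.imread("pics/s1.png"); c=cam("scene")
A=cv2.resize(im[225:310,180:280],None,fx=6,fy=6,interpolation=cv2.INTER_CUBIC)
B=cv2.resize(im[262:347,355:445],None,fx=6,fy=6,interpolation=cv2.INTER_CUBIC)
# tile vertically-limited: two side by side scaled
o=np.hstack([A[:, :],B])
cv2.imwrite("pics/c1.png",cv2.resize(o,(798,int(o.shape[0]*798/o.shape[1]))))
print(o.shape, 798/o.shape[1]*6)
for n,uv,z in [("tray front L",(203,235),.009),("tray front R",(265,234),.009),("rear R",(263,291),.029),("rear L",(189,291),.029),("packs L",(195,265),.029),("packs R",(257,262),.029),("bay",(392,290),.014),("orgfl",(366,275),.022),("orgfr",(412,273),.022),("peg",(147,239),.01),("turq",(155,268),.02),("saucer",(512,253),.01),("blue",(351,219),.02)]:
    print(n,np.round(ray(c,uv,z)[0],3))
E
```

```text
(510, 1140, 3) 4.199999999999999
tray front L [ 0.442 -0.256  0.009]
tray front R [ 0.439 -0.117  0.009]
rear R [ 0.634 -0.109  0.029]
rear L [ 0.634 -0.254  0.029]
packs L [ 0.56  -0.254  0.029]
packs R [ 0.551 -0.126  0.029]
bay [0.618 0.149 0.014]
orgfl [0.583 0.099 0.022]
orgfr [0.578 0.194 0.022]
peg [ 0.456 -0.378  0.01 ]
turq [ 0.559 -0.338  0.02 ]
saucer [0.505 0.425 0.01 ]
blue [0.399 0.079 0.02 ]
```

View pics/c1.png

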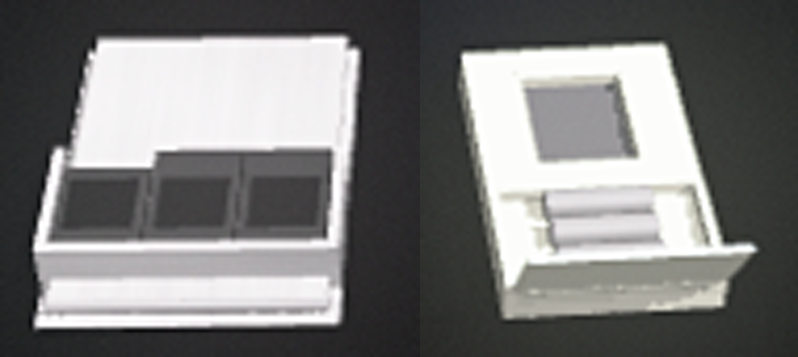

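The short pack is the leftmost one in the image, centred at about (198,273). Its front edge sits 12 mm back from the other two, so it is in place y = -44 mm, against the side wall. It is dark grey with a black patch, whereas the look-alike at (155,270) is turquoise. The empty bay is in the white organiser at (392,290). I'll move above the row for a close look.

```bash
python3 -m crank '[{"turn":1,"dy":0.01,"fingers":-1},{"turn":1,"dy":0.01,"fingers":-1},{"turn":1,"dy":0.01,"fingers":-1},{"turn":1,"dy":0.01,"fingers":-1},{"turn":1,"dy":0.01,"fingers":-1},{"turn":0.1,"fingers":-1},{"dx":-0.0257,"dz":-0.0418,"fingers":-1},{"dx":-0.0257,"dz":-0.0418,"fingers":-1},{"dx":-0.0257,"dz":-0.0418,"fingers":-1},{"dx":-0.0257,"dz":-0.0418,"fingers":-1},{"dx":-0.0257,"dz":-0.0418,"fingers":-1},{"dx":-0.0257,"dz":-0.0418,"fingers":-1},{"dx":-0.0257,"dz":-0.0418,"fingers":-1},{"dx":-0.0257,"dz":-0.0418,"fingers":-1},{"dx":-0.0257,"dz":-0.0418,"fingers":-1},{"dx":-0.0257,"dz":-0.0418,"fingers":-1},{"fingers":-1},{"fingers":-1}]'
python3 - <<'E'
from h import *
s=manip.read_state(); print({k:np.round(v,4).tolist() for k,v in s.items() if k in("clock","tcp_pos","tcp_rot","force","width","qpos")})
snap("wrist","w1.png")
E
```

```text
{'clock': 0.1, 'qpos': [57.1163, 27.3694, 1.2817, 89.1693, -0.6585, 63.5593, -4.7605], 'tcp_pos': [0.3029, -0.6026, 0.2218], 'tcp_rot': [[-0.8934, -0.0008, 0.4492], [-0.4492, 0.0013, -0.8934], [0.0001, -1.0, -0.0016]], 'force': [-0.25, 0.0559, -0.2748], 'width': 0.0879}schema error: expected keys dx, dy, dz, turn, fingers
```

View pics/w1.png

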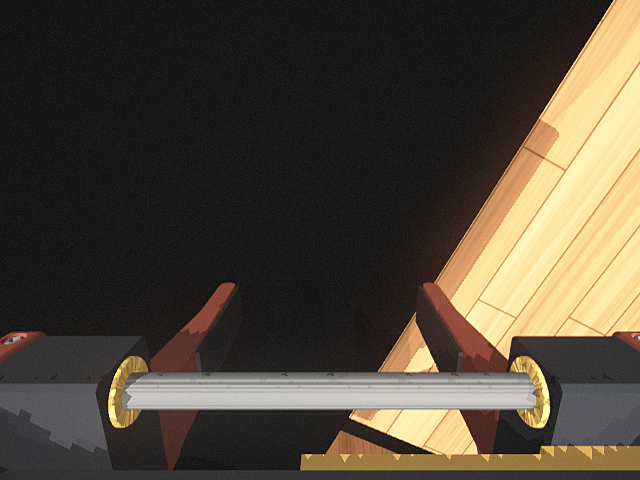

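The move was refused because every row needs all five keys. This wrist view shows only the open fingers, with tips at (228,285) and (430,285), and the table edge. I'll retype the rows in full.

```bash
python3 -m crank '[{"dx":0,"dy":0.01,"dz":0,"turn":1,"fingers":-1},{"dx":0,"dy":0.01,"dz":0,"turn":1,"fingers":-1},{"dx":0,"dy":0.01,"dz":0,"turn":1,"fingers":-1},{"dx":0,"dy":0.01,"dz":0,"turn":1,"fingers":-1},{"dx":0,"dy":0.01,"dz":0,"turn":1,"fingers":-1},{"dx":0,"dy":0,"dz":0,"turn":0.1,"fingers":-1},{"dx":-0.0257,"dy":0,"dz":-0.0418,"turn":0,"fingers":-1},{"dx":-0.0257,"dy":0,"dz":-0.0418,"turn":0,"fingers":-1},{"dx":-0.0257,"dy":0,"dz":-0.0418,"turn":0,"fingers":-1},{"dx":-0.0257,"dy":0,"dz":-0.0418,"turn":0,"fingers":-1},{"dx":-0.0257,"dy":0,"dz":-0.0418,"turn":0,"fingers":-1},{"dx":-0.0257,"dy":0,"dz":-0.0418,"turn":0,"fingers":-1},{"dx":-0.0257,"dy":0,"dz":-0.0418,"turn":0,"fingers":-1},{"dx":-0.0257,"dy":0,"dz":-0.0418,"turn":0,"fingers":-1},{"dx":-0.0257,"dy":0,"dz":-0.0418,"turn":0,"fingers":-1},{"dx":-0.0257,"dy":0,"dz":-0.0418,"turn":0,"fingers":-1},{"dx":0,"dy":0,"dz":0,"turn":0,"fingers":-1},{"dx":0,"dy":0,"dz":0,"turn":0,"fingers":-1}]'
python3 - <<'E'
from h import *
s=manip.read_state(); print({k:np.round(v,4).tolist() for k,v in s.items() if k in("clock","tcp_pos","tcp_rot","force","width","qpos")})
snap("wrist","w2.png")
E
```

```text
clock: 2.4
tcp_pos: [0.5513, -0.1806, 0.1729]
tcp_rot: [[-1.0, 0.0, 0.021], [-0.021, -0.001, -1.0], [0.0, -1.0, 0.001]]
force: [0.3, -0.3, -0.2]
width: 0.0004
{'clock': 2.4, 'qpos': [13.0721, 21.4737, -1.4161, 105.2337, 0.6935, 53.2919, -77.4307], 'tcp_pos': [0.5513, -0.1806, 0.1729], 'tcp_rot': [[-0.9998, 0.0, 0.0215], [-0.0215, -0.0007, -0.9998], [0.0, -1.0, 0.0007]], 'force': [0.3342, -0.2878, -0.1661], 'width': 0.0004}
```

View pics/w2.png

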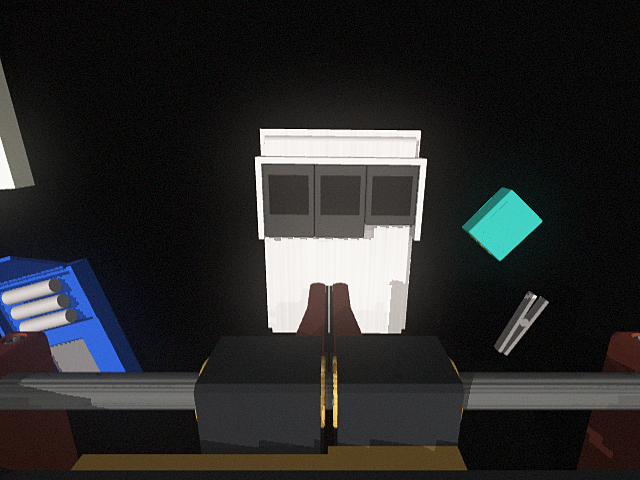

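The wrist view shows the row: long packs at (289,200) and (340,200), and the short pack at (392,196) with its front edge at row 226, against about 237 for the others. Now I measure it.

```bash
python3 - <<'E'
from h import *
im=cv2.imread("pics/w2.png"); c=cam("wrist")
g=cv2.cvtColor(im,cv2.COLOR_BGR2GRAY)
print(g[195,255:430:3]); print(g[150:245:3,392]); print(g[150:245:3,289])
roi=np.zeros_like(g); roi[160:240,262:419]=1
patch=((g<52)&(roi>0)).astype(np.uint8)
n,l,st,ce=cv2.connectedComponentsWithStats(cv2.morphologyEx(patch,cv2.MORPH_OPEN,np.ones((3,3))))
for i in range(1,n):
    if st[i,4]>400:
        cn=cv2.findContours((l==i).astype(np.uint8),0,1)[0][0][:,0]
        W=ray(c,cn,.029)[:,:2]; r=cv2.minAreaRect((W*1000).astype(np.float32)); print(st[i],np.round(r[0],1),np.round(r[1],1),r[2])
# white wall top outline lines
m=(g>150).astype(np.uint8); 
def line(uv,z,ax):
    W=ray(c,uv,z); p=np.polyfit(W[:,ax],W[:,1-ax],1); return np.degrees(np.arctan(p[0])),p
# dark-hole top edge (rear wall inner)
rows=[];
e=[(u,155+np.argmax(g[155:185,u]<110)) for u in range(270,412,4)]
print("rear inner yaw",line(e,.029,1), np.mean([x[1] for x in e]))
e=[(u,int(np.where(m[100:250,u])[0][0])+100) for u in range(268,414,4)]
print("rear plate",line(e,.009,1))
e=[(260+int(np.where(m[v,250:300])[0][0])-10,v) for v in range(250,325,4)]
print("left floor edge",line(e,.009,0))
e=[(int(np.where(m[v,380:430])[0][-1])+381,v) for v in range(250,325,4)]
print("right floor edge",line(e,.009,0))
# patch: organiser in scene
im=cv2.imread("pics/s1.png"); c=cam("scene"); g=cv2.cvtColor(im,cv2.COLOR_BGR2GRAY)
print(g[290,362:425:2], g[270:310,392])
E
```

```text
[  9 248 255  71  87  54  51  49  51  54  55  56  43  52  50  58  57  59
  96  95  92  95  62  57  63  56  58  61  64  61  58  50  59  60  58  95
  92  80  93  49  54  56  61  59  56  54  57  52  60  55  51  55  67  86
 120 244 255  32  26]
[241 242 251 245 246 100  91  94  89  46  57  60  52  57  59  57  56  57
  52  53  54  59  94  91  92 149 236 244 243 243 244 243]
[245 246 180 247 255  88  98  92  88  59  55  52  58  52  57  49  59  52
  59  49  56  52  89  86  89  88  95  93  92 155 246 244]
rear inner yaw (np.float64(-0.6357259559347249), array([-0.01109597,  0.60580017])) 164.66666666666666
rear plate (np.float64(-0.616170731932805), array([-0.01075462,  0.63425266]))
left floor edge (np.float64(0.7046680412241574), array([ 0.0122994 , -0.12795528]))
right floor edge (np.float64(0.2106027266829866), array([ 0.00367573, -0.26367481]))
[ 54  51 121 254 252 252 252 252 252 239 146 151 153 153 152 152 153 154
 152 153 122 146 254 252 252 252 252 255 144  58  60  59] [ 56  53  58 167 255 254 252 252 253 253 207 207 174 148 151 152 153 151
 152 152 152 154 152 153 153 153 152 152 152 158 223 255 253 252 252 253
 241 202 223 228]
```

```bash
python3 - <<'E'
from h import *
im=cv2.imread("pics/w2.png"); c=cam("wrist")
g=cv2.GaussianBlur(cv2.cvtColor(im,cv2.COLOR_BGR2GRAY),(3,3),0)
patch=np.zeros_like(g); patch[170:222,266:417]=(g<75)[170:222,266:417]
n,l,st,ce=cv2.connectedComponentsWithStats(patch)
for i in range(1,n):
    if st[i,4]>400:
        cn=cv2.findContours((l==i).astype(np.uint8),0,1)[0][0][:,0]
        W=ray(c,cn,.029)[:,:2]; r=cv2.minAreaRect((W*1000).astype(np.float32)); print(st[i],np.round(r[0],1),np.round(r[1],1),r[2])
# front edge of short & long
for u0,u1 in((376,404),(270,308),(322,356)):
    e=[(u,210+np.argmax(g[210:250,u]>150)) for u in range(u0,u1,3)]; print("front",ray(c,e,.029)[:,:2].mean(0))
# bay liner from the scene camera
im=cv2.imread("pics/s1.png"); c=cam("scene"); g=cv2.cvtColor(im,cv2.COLOR_BGR2GRAY)
m=np.zeros_like(g); m[276:305,370:412]=((g>110)&(g<190))[276:305,370:412]
n,l,st,ce=cv2.connectedComponentsWithStats(m); i=1+np.argmax(st[1:,4]); cn=cv2.findContours((l==i).astype(np.uint8),0,1)[0][0][:,0]
W=ray(c,cn,.014)[:,:2]; r=cv2.minAreaRect((W*1000).astype(np.float32)); print("bay",st[i],r)
E
```

```text
[ 268  174   41   41 1612] [ 581.9 -146.5] [34.4 34.1] 0.20715095102787018
[ 320  175   41   40 1553] [ 582.5 -190.8] [33.5 34. ] 0.762717604637146
[ 371  176   42   40 1586] [ 582.7 -235. ] [33.6 34.5] 1.1483813524246216
front [ 0.55609685 -0.23532794]
front [ 0.5434622  -0.14588565]
front [ 0.54406955 -0.19076424]
bay [380 280  27  21 418] ((618.0225830078125, 150.34922790527344), (52.91786575317383, 47.6302604675293), 3.722086191177368)
```

```bash
python3 -m crank '[{"dx":-0.0062,"dy":0.02,"dz":0.0109,"turn":0.12,"fingers":-1},{"dx":-0.0062,"dy":0.03,"dz":0.0109,"turn":0,"fingers":-1},{"dx":-0.0062,"dy":0.03,"dz":0.0109,"turn":0,"fingers":-1},{"dx":-0.0062,"dy":0.03,"dz":0.0109,"turn":0,"fingers":-1},{"dx":-0.006,"dy":0.02,"dz":0.0111,"turn":0,"fingers":-1},{"dx":0,"dy":0,"dz":0,"turn":0,"fingers":-1},{"dx":0,"dy":0,"dz":0,"turn":0,"fingers":-1},{"dx":0,"dy":0,"dz":0,"turn":0,"fingers":-1}]'
python3 - <<'E'
from h import *
s=manip.read_state(); print({k:np.round(v,4).tolist() for k,v in s.items() if k in("clock","tcp_pos","tcp_rot","force","width","qpos")})
E
```

```text
clock: 3.45
tcp_pos: [0.5834, -0.2342, 0.0439]
tcp_rot: [[-1.0, 0.002, 0.01], [-0.01, -0.0, -1.0], [-0.002, -1.0, 0.0]]
force: [-1.1, 0.3, -0.7]
width: 0.0002
{'clock': 3.45, 'qpos': [16.7995, 34.8726, -0.8282, 103.2393, 0.7024, 41.7946, -73.8064], 'tcp_pos': [0.5834, -0.2342, 0.0439], 'tcp_rot': [[-0.9999, 0.0017, 0.0104], [-0.0104, -0.0004, -0.9999], [-0.0017, -1.0, 0.0004]], 'force': [-1.1242, 0.2683, -0.7036], 'width': 0.0002}
```

```bash
python3 -m crank '[{"dx":0,"dy":0.003,"dz":0.0007,"turn":0,"fingers":-1},{"dx":0,"dy":0.003,"dz":0,"turn":0,"fingers":-1},{"dx":0,"dy":0.003,"dz":0,"turn":0,"fingers":-1},{"dx":0,"dy":0.002,"dz":0,"turn":0,"fingers":-1},{"dx":0,"dy":0.001,"dz":0,"turn":0,"fingers":-1},{"dx":0,"dy":0.0005,"dz":0,"turn":0,"fingers":-1},{"dx":0,"dy":0.0005,"dz":0,"turn":0,"fingers":-1},{"dx":0,"dy":0.0005,"dz":0,"turn":0,"fingers":-1},{"dx":0,"dy":0,"dz":0,"turn":0,"fingers":-1}]'; python3 -m crank '[{"dx":0,"dy":0.0003,"dz":0,"turn":0,"fingers":-1},{"dx":0,"dy":0,"dz":0,"turn":0,"fingers":-1}]'
```

```text
clock: 4.58
tcp_pos: [0.583, -0.2349, 0.0294]
tcp_rot: [[-1.0, 0.0, 0.01], [-0.01, -0.0, -1.0], [-0.0, -1.0, 0.0]]
force: [-0.7, 0.3, 1.9]
width: 0.0005
clock: 4.82
tcp_pos: [0.583, -0.2349, 0.0292]
tcp_rot: [[-1.0, 0.0, 0.01], [-0.01, -0.0, -1.0], [-0.0, -1.0, 0.0]]
force: [-1.8, 0.4, 5.1]
width: 0.0006
```

```bash
python3 -m crank '[{"dx":0,"dy":0.0002,"dz":0,"turn":0,"fingers":-1},{"dx":0,"dy":0.0002,"dz":0,"turn":0,"fingers":-1},{"dx":0,"dy":0,"dz":0,"turn":0,"fingers":-1}]'; python3 -c "
from h import *
for i in range(1): print(manip.read_state()['force'])"
```

```text
clock: 5.2
tcp_pos: [0.5829, -0.2349, 0.0291]
tcp_rot: [[-1.0, 0.0, 0.01], [-0.01, -0.0, -1.0], [-0.0, -1.0, 0.0]]
force: [-2.6, 0.9, 8.6]
width: 0.0006
[-2.57863536  0.9182244   8.64232033]
```

```bash
python3 -m crank '[{"dx":0.001,"dy":0.00002,"dz":0,"turn":0,"fingers":-1},{"dx":0.001,"dy":0.00002,"dz":0,"turn":0,"fingers":-1},{"dx":0.001,"dy":0.00002,"dz":0,"turn":0,"fingers":-1},{"dx":0.001,"dy":0.00002,"dz":0,"turn":0,"fingers":-1}]'; python3 -m crank '[{"dx":0.001,"dy":0.00002,"dz":0,"turn":0,"fingers":-1},{"dx":0.001,"dy":0.00002,"dz":0,"turn":0,"fingers":-1}]'
```

```text
clock: 5.7
tcp_pos: [0.5802, -0.2352, 0.029]
tcp_rot: [[-1.0, 0.003, 0.01], [-0.01, -0.001, -1.0], [-0.003, -1.0, 0.001]]
force: [4.3, -0.3, 5.3]
width: 0.0006
clock: 5.95
tcp_pos: [0.5782, -0.2352, 0.029]
tcp_rot: [[-1.0, 0.003, 0.01], [-0.01, -0.001, -1.0], [-0.003, -1.0, 0.001]]
force: [3.0, -0.8, 6.3]
width: 0.0005
```

```bash
python3 -m crank '[{"dx":0.001,"dy":0.00015,"dz":0,"turn":0,"fingers":-1},{"dx":0.001,"dy":0.00015,"dz":0,"turn":0,"fingers":-1},{"dx":0.001,"dy":0.0001,"dz":0,"turn":0,"fingers":-1},{"dx":0.001,"dy":0.00005,"dz":0,"turn":0,"fingers":-1}]'; python3 - <<'E'
from h import *
c,im=snap("wrist","w3.png"); cv2.imwrite("pics/w3c.png",cv2.resize(im[120:420,220:520],None,fx=2,fy=2))
E
```

```text
clock: 6.45
tcp_pos: [0.5747, -0.2354, 0.0288]
tcp_rot: [[-1.0, 0.003, 0.01], [-0.01, -0.001, -1.0], [-0.003, -1.0, 0.001]]
force: [3.9, -0.0, 5.8]
width: 0.0007
```

View pics/w3c.png

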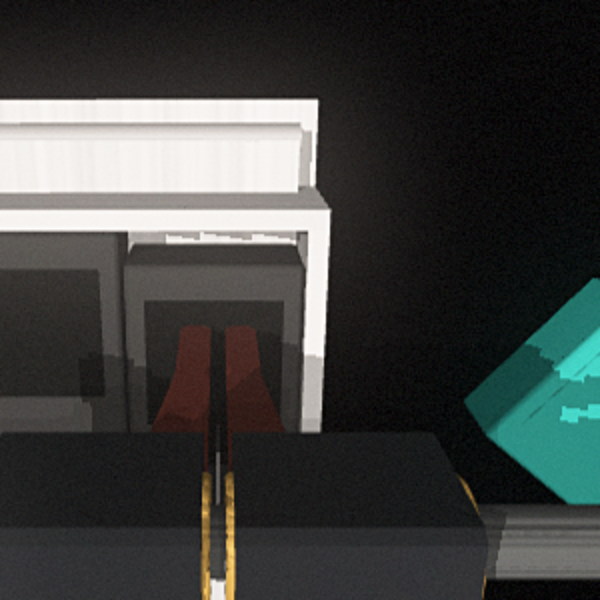

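The pack is following the fingertip: a gap has opened at the rear wall and the long packs have not moved. I continue at slightly more force.

```bash
python3 -m crank '[{"dx":0.0015,"dy":0.00015,"dz":0,"turn":0,"fingers":-1},{"dx":0.0015,"dy":0.00015,"dz":0,"turn":0,"fingers":-1},{"dx":0.0015,"dy":0.00012,"dz":0,"turn":0,"fingers":-1},{"dx":0.0015,"dy":0.0001,"dz":0,"turn":0,"fingers":-1}]'; python3 -m crank '[{"dx":0.002,"dy":0.0001,"dz":0,"turn":0,"fingers":-1},{"dx":0.002,"dy":0.0001,"dz":0,"turn":0,"fingers":-1},{"dx":0.002,"dy":0.0001,"dz":0,"turn":0,"fingers":-1}]'
```

```text
clock: 7.0
tcp_pos: [0.5692, -0.2356, 0.0286]
tcp_rot: [[-1.0, 0.005, 0.01], [-0.01, -0.001, -1.0], [-0.005, -1.0, 0.001]]
force: [5.1, -0.1, 7.4]
width: 0.0003
clock: 7.38
tcp_pos: [0.5634, -0.2356, 0.0284]
tcp_rot: [[-1.0, 0.005, 0.01], [-0.01, -0.001, -1.0], [-0.005, -1.0, 0.001]]
force: [4.0, -0.2, 8.0]
width: 0.0008
```

```bash
python3 -m crank '[{"dx":0.002,"dy":0.00008,"dz":0,"turn":0,"fingers":-1},{"dx":0.002,"dy":0.00008,"dz":0,"turn":0,"fingers":-1},{"dx":0.002,"dy":0.00008,"dz":0,"turn":0,"fingers":-1},{"dx":0.002,"dy":0.00008,"dz":0,"turn":0,"fingers":-1},{"dx":0.002,"dy":0.00008,"dz":0,"turn":0,"fingers":-1}]'; python3 -m crank '[{"dx":0.002,"dy":0.0001,"dz":0,"turn":0,"fingers":-1},{"dx":0.002,"dy":0.0001,"dz":0,"turn":0,"fingers":-1},{"dx":0.002,"dy":0.0001,"dz":0,"turn":0,"fingers":-1},{"dx":0.002,"dy":0.0001,"dz":0,"turn":0,"fingers":-1},{"dx":0.002,"dy":0.0001,"dz":0,"turn":0,"fingers":-1}]'
```

```text
clock: 8.0
tcp_pos: [0.5535, -0.2358, 0.0281]
tcp_rot: [[-1.0, 0.005, 0.01], [-0.01, -0.001, -1.0], [-0.005, -1.0, 0.001]]
force: [5.0, -0.1, 7.9]
width: 0.0006
clock: 8.62
tcp_pos: [0.5437, -0.2358, 0.0276]
tcp_rot: [[-1.0, 0.006, 0.01], [-0.01, -0.001, -1.0], [-0.006, -1.0, 0.001]]
force: [4.6, -0.3, 8.5]
width: 0.0006
```

```bash
python3 -m crank '[{"dx":0.002,"dy":0.00009,"dz":0,"turn":0,"fingers":-1},{"dx":0.002,"dy":0.00009,"dz":0,"turn":0,"fingers":-1},{"dx":0.002,"dy":0.00009,"dz":0,"turn":0,"fingers":-1},{"dx":0.002,"dy":0.00009,"dz":0,"turn":0,"fingers":-1},{"dx":0.002,"dy":0.00009,"dz":0,"turn":0,"fingers":-1}]'; python3 -m crank '[{"dx":0.002,"dy":0.0001,"dz":0,"turn":0,"fingers":-1},{"dx":0.002,"dy":0.0001,"dz":0,"turn":0,"fingers":-1},{"dx":0.002,"dy":0.0001,"dz":0,"turn":0,"fingers":-1},{"dx":0.002,"dy":0.0001,"dz":0,"turn":0,"fingers":-1},{"dx":0.002,"dy":0.0001,"dz":0,"turn":0,"fingers":-1}]'
```

```text
clock: 9.25
tcp_pos: [0.5338, -0.236, 0.0272]
tcp_rot: [[-1.0, 0.006, 0.01], [-0.01, -0.001, -1.0], [-0.006, -1.0, 0.002]]
force: [5.5, 0.1, 9.6]
width: 0.0007
clock: 9.88
tcp_pos: [0.5239, -0.236, 0.0267]
tcp_rot: [[-1.0, 0.006, 0.011], [-0.011, -0.001, -1.0], [-0.006, -1.0, 0.001]]
force: [5.7, 0.4, 9.2]
width: 0.0006
```

```bash
python3 -m crank '[{"dx":0.002,"dy":0.00008,"dz":0,"turn":0,"fingers":-1},{"dx":0.002,"dy":0.00008,"dz":0,"turn":0,"fingers":-1},{"dx":0.002,"dy":0.00008,"dz":0,"turn":0,"fingers":-1},{"dx":0.002,"dy":0.00008,"dz":0,"turn":0,"fingers":-1},{"dx":0.002,"dy":0.00008,"dz":0,"turn":0,"fingers":-1}]'; python3 -m crank '[{"dx":0.002,"dy":0.00008,"dz":0,"turn":0,"fingers":-1},{"dx":0.002,"dy":0.00008,"dz":0,"turn":0,"fingers":-1},{"dx":0.002,"dy":0.00008,"dz":0,"turn":0,"fingers":-1},{"dx":0.002,"dy":0.00008,"dz":0,"turn":0,"fingers":-1},{"dx":0.002,"dy":0.00008,"dz":0,"turn":0,"fingers":-1}]'
```

```text
clock: 10.5
tcp_pos: [0.5138, -0.236, 0.0262]
tcp_rot: [[-1.0, 0.005, 0.011], [-0.011, -0.001, -1.0], [-0.005, -1.0, 0.001]]
force: [5.2, -0.1, 8.2]
width: 0.0006
clock: 11.12
tcp_pos: [0.5036, -0.2361, 0.0257]
tcp_rot: [[-1.0, 0.005, 0.011], [-0.011, -0.001, -1.0], [-0.005, -1.0, 0.001]]
force: [4.7, 1.0, 9.1]
width: 0.0006
```

```bash
python3 -m crank '[{"dx":0.002,"dy":0.00006,"dz":0,"turn":0,"fingers":-1},{"dx":0.002,"dy":0.00006,"dz":0,"turn":0,"fingers":-1},{"dx":0.002,"dy":0.00006,"dz":0,"turn":0,"fingers":-1},{"dx":0.002,"dy":0.00006,"dz":0,"turn":0,"fingers":-1}]'; python3 -m crank '[{"dx":0,"dy":-0.0005,"dz":0,"turn":0,"fingers":-1},{"dx":0,"dy":-0.0005,"dz":0,"turn":0,"fingers":-1},{"dx":0,"dy":-0.0007,"dz":0,"turn":0,"fingers":-1},{"dx":0,"dy":-0.001,"dz":0,"turn":0,"fingers":-1},{"dx":0,"dy":-0.0015,"dz":0,"turn":0,"fingers":-1},{"dx":0,"dy":-0.003,"dz":0,"turn":0,"fingers":-1},{"dx":0,"dy":-0.006,"dz":0,"turn":0,"fingers":-1},{"dx":0,"dy":-0.02,"dz":0,"turn":0,"fingers":-1},{"dx":-0.01,"dy":-0.04,"dz":0,"turn":0,"fingers":0.5},{"dx":-0.01,"dy":-0.04,"dz":0,"turn":0,"fingers":0.5},{"dx":0,"dy":-0.02,"dz":0,"turn":0,"fingers":0.5},{"dx":0,"dy":0,"dz":0,"turn":0,"fingers":0.5},{"dx":0,"dy":0,"dz":0,"turn":0,"fingers":0.5}]'; python3 - <<'E'
from h import *
c,im=snap("wrist","w4.png")
E
```

```text
clock: 11.62
tcp_pos: [0.4955, -0.2362, 0.0254]
tcp_rot: [[-1.0, 0.005, 0.011], [-0.011, -0.001, -1.0], [-0.005, -1.0, 0.001]]
force: [5.1, 0.1, 7.4]
width: 0.0008
clock: 13.25
tcp_pos: [0.5118, -0.2353, 0.1562]
tcp_rot: [[-1.0, -0.002, 0.01], [-0.01, 0.001, -1.0], [0.002, -1.0, -0.001]]
force: [-0.7, 0.2, -0.4]
width: 0.047
```

View pics/w4.png

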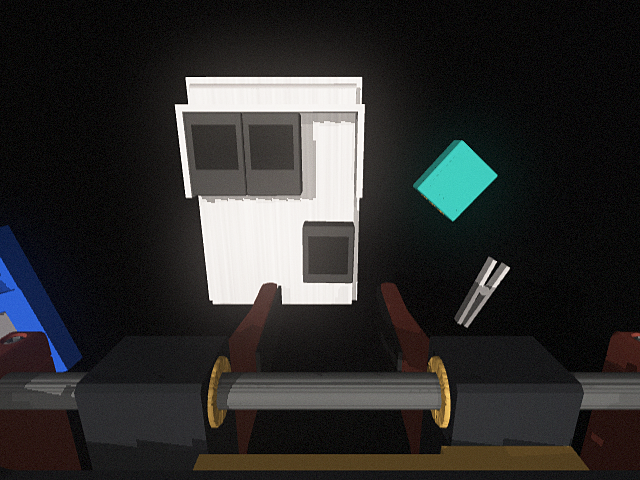

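The short pack is clear at (328,252), and the two long packs are still in place at (215,150) and (272,150). I measure the pack's pose and check the long packs.

```bash
python3 - <<'E'
from h import *
im=cv2.imread("pics/w4.png"); c=cam("wrist")
g=cv2.GaussianBlur(cv2.cvtColor(im,cv2.COLOR_BGR2GRAY),(3,3),0)
for (y0,y1,x0,x1) in ((226,280,306,352),(118,178,188,243),(118,178,246,299)):
    p=np.zeros_like(g); p[y0:y1,x0:x1]=(g<75)[y0:y1,x0:x1]
    n,l,st,ce=cv2.connectedComponentsWithStats(p); i=1+np.argmax(st[1:,4])
    cn=cv2.findContours((l==i).astype(np.uint8),0,1)[0][0][:,0]
    W=ray(c,cn,.029)[:,:2]; r=cv2.minAreaRect((W*1000).astype(np.float32)); print(st[i],np.round(r[0],1),np.round(r[1],1),r[2])
print(manip.read_state()['tcp_pos'])
E
```

```text
[ 309  236   40   39 1481] [ 494.  -235.7] [33.3 34.3] 89.69662475585938
[ 191  124   48   46 1993] [ 582.1 -146. ] [33.8 34.5] 0.6127475500106812
[ 249  125   45   45 1949] [ 582.2 -189.9] [33.1 33.9] 0.6070688366889954
[ 0.51174567 -0.23527896  0.15600303]
```

```bash
python3 -m crank '[{"dx":0.0088,"dy":0.01,"dz":0.0005,"turn":0,"fingers":1},{"dx":0.0088,"dy":0.03,"dz":0,"turn":0,"fingers":1},{"dx":0,"dy":0.03,"dz":0,"turn":0,"fingers":1},{"dx":0,"dy":0.02,"dz":0,"turn":0,"fingers":1},{"dx":0,"dy":0,"dz":0,"turn":0,"fingers":1},{"dx":0,"dy":0.02,"dz":0,"turn":0,"fingers":1},{"dx":0,"dy":0.015,"dz":0,"turn":0,"fingers":1},{"dx":0,"dy":0.008,"dz":0,"turn":0,"fingers":1},{"dx":0,"dy":0.003,"dz":0,"turn":0,"fingers":1},{"dx":0,"dy":0,"dz":0,"turn":0,"fingers":1},{"dx":0,"dy":0,"dz":0,"turn":0,"fingers":1}]'
```

```text
clock: 14.68
tcp_pos: [0.4957, -0.2364, 0.0219]
tcp_rot: [[-1.0, 0.001, 0.01], [-0.01, -0.0, -1.0], [-0.001, -1.0, 0.0]]
force: [0.8, 0.6, -0.4]
width: 0.0878
```

```bash
python3 -m crank '[{"dx":0.0015,"dy":0.0015,"dz":-0.0005,"turn":0,"fingers":1},{"dx":0,"dy":0,"dz":0,"turn":0,"fingers":1},{"dx":0,"dy":0,"dz":0,"turn":0,"fingers":-1},{"dx":0,"dy":0,"dz":0,"turn":0,"fingers":-1},{"dx":0,"dy":0,"dz":0,"turn":0,"fingers":-1},{"dx":0,"dy":0,"dz":0,"turn":0,"fingers":-1},{"dx":0,"dy":0,"dz":0,"turn":0,"fingers":-1},{"dx":0,"dy":0,"dz":0,"turn":0,"fingers":-1}]'; python3 -m crank '[{"dx":0,"dy":0,"dz":0,"turn":0,"fingers":-1},{"dx":0,"dy":0,"dz":0,"turn":0,"fingers":-1}]'
```

```text
clock: 15.68
tcp_pos: [0.4938, -0.2358, 0.0198]
tcp_rot: [[-1.0, -0.0, 0.01], [-0.01, 0.0, -1.0], [0.0, -1.0, -0.0]]
force: [0.3, 0.4, 0.4]
width: 0.0439
clock: 15.92
tcp_pos: [0.4939, -0.2357, 0.0199]
tcp_rot: [[-1.0, 0.0, 0.01], [-0.01, 0.0, -1.0], [-0.0, -1.0, -0.0]]
force: [1.5, -0.3, -0.4]
width: 0.0438
```

```bash
python3 -m crank '[{"dx":0,"dy":-0.004,"dz":0,"turn":0,"fingers":-1},{"dx":0,"dy":-0.01,"dz":0,"turn":0,"fingers":-1},{"dx":0,"dy":-0.02,"dz":0,"turn":0,"fingers":-1},{"dx":0,"dy":-0.03,"dz":0,"turn":0,"fingers":-1},{"dx":0,"dy":-0.03,"dz":0,"turn":0,"fingers":-1},{"dx":0,"dy":-0.036,"dz":-0.01,"turn":0,"fingers":-1},{"dx":-0.004,"dy":0,"dz":-0.025,"turn":0,"fingers":-1},{"dx":-0.004,"dy":0,"dz":-0.04,"turn":0,"fingers":-1},{"dx":-0.004,"dy":0,"dz":-0.04,"turn":0,"fingers":-1},{"dx":-0.004,"dy":0,"dz":-0.04,"turn":0,"fingers":-1},{"dx":-0.004,"dy":0,"dz":-0.04,"turn":0,"fingers":-1},{"dx":-0.004,"dy":0,"dz":-0.04,"turn":0,"fingers":-1},{"dx":-0.004,"dy":0,"dz":-0.04,"turn":0,"fingers":-1},{"dx":-0.004,"dy":0,"dz":-0.04,"turn":0,"fingers":-1},{"dx":-0.004,"dy":0,"dz":-0.04,"turn":0,"fingers":-1},{"dx":0,"dy":0,"dz":-0.02,"turn":0,"fingers":-1},{"dx":0,"dy":0,"dz":-0.011,"turn":0,"fingers":-1},{"dx":0,"dy":0,"dz":0,"turn":0,"fingers":-1},{"dx":0,"dy":0,"dz":0,"turn":0,"fingers":-1},{"dx":0,"dy":0,"dz":0,"turn":0,"fingers":-1}]'; python3 - <<'E'
from h import *
c,im=snap("wrist","w5.png")
E
```

```text
clock: 18.42
tcp_pos: [0.526, 0.1493, 0.1499]
tcp_rot: [[-1.0, 0.0, 0.009], [-0.009, -0.001, -1.0], [-0.0, -1.0, 0.001]]
force: [0.7, -0.1, -1.1]
width: 0.0437
```

View pics/w5.png

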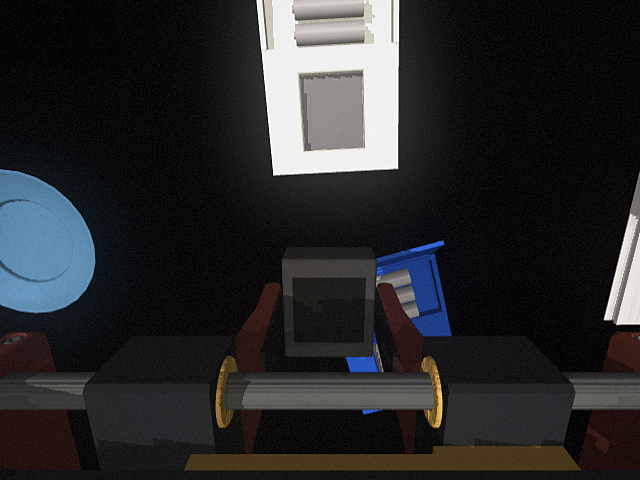

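The pack is held with its patch at (329,310). The bay is at (333,111) in the white organiser, with the block's front corners at (275,175) and (398,168). Now I measure the bay's pose and how the pack sits in the grip.

```bash
python3 - <<'E'
from h import *
im=cv2.imread("pics/w5.png"); c=cam("wrist"); s=manip.read_state(); tcp=np.array(s['tcp_pos']); R=np.array(s['tcp_rot'])
g=cv2.GaussianBlur(cv2.cvtColor(im,cv2.COLOR_BGR2GRAY),(3,3),0)
w=g>130; Z=.022
def fit(e,ax):
    W=ray(c,e,Z)[:,:2]; 
    for _ in range(3):
        p=np.polyfit(W[:,ax],W[:,1-ax],1); r=np.abs(W[:,1-ax]-np.polyval(p,W[:,ax])); W=W[r<=max(np.percentile(r,85),1e-4)]
    return p
F=fit([(u,np.where(w[100:200,u])[0][-1]+100.5) for u in range(282,394,3)],1)
L=fit([(np.where(w[v,240:330])[0][0]+239.5,v) for v in range(60,168,3)],0)
Rr=fit([(np.where(w[v,330:420])[0][-1]+330.5,v) for v in range(60,165,3)],0)
yaw=[np.degrees(-np.arctan(F[0])),np.degrees(np.arctan(L[0])),np.degrees(np.arctan(Rr[0]))]; print("yaws",yaw)
def X(F,S): # x=F0*y+F1 ; y=S0*x+S1
    x=(F[0]*S[1]+F[1])/(1-F[0]*S[0]); return np.array([x,S[0]*x+S[1]])
a,b=X(F,L),X(F,Rr); th=np.radians(np.mean(yaw)); print(a,b,np.linalg.norm(a-b))
print("origin from block",(a+b)/2+.045*np.array([np.cos(th),np.sin(th)]))
# rim of bay: white->grey edges (rim at 22)
Z=.022; d=g<215
bF=fit([(u,130+np.argmax(g[130:165,u]>215)-.5) for u in range(308,360,3)],1)
bB=fit([(u,90-np.argmax(g[90:55:-1,u]>215)+.5) for u in range(308,360,3)],1)
bL=fit([(320-np.argmax(g[v,320:285:-1]>215)+.5,v) for v in range(80,145,3)],0)
bR=fit([(345+np.argmax(g[v,345:380]>215)-.5,v) for v in range(80,145,3)],0)
q=np.array([X(f,k) for f in(bF,bB) for k in(bL,bR)]); print("bay c",q.mean(0),"size",np.linalg.norm(q[0]-q[1]),np.linalg.norm(q[0]-q[2]), [np.degrees(-np.arctan(bF[0])),np.degrees(np.arctan(bL[0]))])
# pack in grip
p=np.zeros_like(g); p[262:345,286:374]=(g<68)[262:345,286:374]
n,l,st,_=cv2.connectedComponentsWithStats(p); i=1+np.argmax(st[1:,4]); cn=cv2.findContours((l==i).astype(np.uint8),0,1)[0][0][:,0]
W=ray(c,cn,tcp[2]+.009); r=cv2.minAreaRect((W[:,:2]*1000).astype(np.float32)); print(st[i],r)
pc=np.array([r[0][0]/1e3,r[0][1]/1e3,tcp[2]]); print("pack rel tool",R.T@(pc-tcp), "tcp",tcp)
E
```

```text
yaws [np.float64(3.6245232400948333), np.float64(3.5253354652740105), np.float64(2.935831381922959)]
[0.57530144 0.19417107] [0.58158905 0.09491026] 0.09945975321246343
origin from block [0.6233678  0.14717957]
bay c [0.62378491 0.14748295] size 0.048816302237148015 0.0569582708330713 [np.float64(4.116372687123429), np.float64(3.477911182218822)]
[ 286  262   88   83 7293] ((529.4547119140625, 148.7317657470703), (42.306209564208984, 42.359474182128906), 0.5146977305412292)
pack rel tool [-3.44542213e-03  1.73097080e-07  8.24818020e-04] tcp [0.52600224 0.14952656 0.14989403]
```

```bash
python3 - <<'E'
from h import *
im=cv2.imread("pics/w5.png"); c=cam("wrist"); s=manip.read_state(); tcp=np.array(s['tcp_pos']); R=np.array(s['tcp_rot'])
g=cv2.GaussianBlur(cv2.cvtColor(im,cv2.COLOR_BGR2GRAY),(3,3),0)
print(g[300,276:384:2]); print(g[244:362:2,329])
for th in (45,50,55):
    p=np.zeros_like(g); p[265:352,284:376]=(g<th)[265:352,284:376]
    n,l,st,_=cv2.connectedComponentsWithStats(cv2.morphologyEx(p,cv2.MORPH_OPEN,np.ones((5,5)))); i=1+np.argmax(st[1:,4]); cn=cv2.findContours((l==i).astype(np.uint8),0,1)[0][0][:,0]
    W=ray(c,cn,tcp[2]+.009); r=cv2.minAreaRect((W[:,:2]*1000).astype(np.float32)); 
    print(th,st[i],r, R.T@(np.array([r[0][0]/1e3,r[0][1]/1e3,tcp[2]])-tcp))
E
```

```text
[24 16 12 16 36 42 42 39 35 19 24 27 30 28 28 29 28 30 29 31 28 27 23 24
 28 27 22 18 22 21 21 21 20 18 22 25 24 26 23 23 21 24 22 19 23 45 43 43
 51 34 18 22 25 38]
[14 14 29 29 30 30 29 35 56 63 66 65 64 65 64 64 63 36 32 29 28 31 29 29
 29 28 30 23 20 20 20 21 21 19 22 21 20 21 21 21 18 22 21 18 20 17 18 19
 19 30 39 42 43 42 42 44 30 11 10]
45 [ 284  278   92   74 6187] ((523.6082153320312, 148.8421630859375), (38.4332389831543, 44.259620666503906), 0.5132197141647339) [2.39989195e-03 3.32080975e-07 6.63531993e-04]
50 [ 284  277   92   75 6433] ((523.8544921875, 148.8340606689453), (38.925682067871094, 44.28025436401367), 0.5132245421409607) [2.15369495e-03 3.26647159e-07 6.73777905e-04]
55 [ 284  277   92   75 6500] ((523.8551025390625, 148.7821807861328), (38.92593765258789, 44.38401794433594), 0.5132245421409607) [2.15353623e-03 3.45610503e-07 7.25661132e-04]
```

```bash
python3 - <<'E'
from h import *
c=cam("wrist"); s=manip.read_state(); tcp=np.array(s['tcp_pos']); R=np.array(s['tcp_rot'])
for uv in ([(329,277),(329,341.5)],[(329,259),(329,356.3)],[(293,300),(365,300)],[(283,300),(375,300)]):
    L=(ray(c,uv,tcp[2]+.009)-tcp)@R; print(np.round(L,4), L.mean(0).round(4))
bay=np.array([.6236,.1473]); th=np.radians(3.5)
# after the turn tool x = -(cos,sin), z=(sin,-cos)
print(tcp, R)
E
```

```text
[[-0.0173 -0.009   0.0006]
 [ 0.0163 -0.009   0.0006]] [-0.0005 -0.009   0.0006]
[[-0.026  -0.009   0.0006]
 [ 0.0246 -0.009   0.0006]] [-0.0007 -0.009   0.0006]
[[-0.0057 -0.009  -0.0163]
 [-0.0058 -0.009   0.0174]] [-0.0058 -0.009   0.0006]
[[-0.0057 -0.009  -0.021 ]
 [-0.0058 -0.009   0.0221]] [-0.0058 -0.009   0.0006]
[0.52600224 0.14952656 0.14989403] [[-9.99962111e-01 -3.41026571e-05  8.70485047e-03]
 [-8.70483741e-03 -3.65925244e-04 -9.99962045e-01]
 [ 3.72866873e-05 -9.99999932e-01  3.65614522e-04]]
```

```bash
python3 -m crank '[{"dx":0,"dy":0,"dz":0,"turn":-0.6,"fingers":-1},{"dx":-0.0242,"dy":0,"dz":0.0019,"turn":0,"fingers":-1},{"dx":-0.0242,"dy":0.01,"dz":0.0019,"turn":0,"fingers":-1},{"dx":-0.0242,"dy":0.02,"dz":0.0019,"turn":0,"fingers":-1},{"dx":-0.0242,"dy":0.02,"dz":0.0018,"turn":0,"fingers":-1},{"dx":0,"dy":0.02,"dz":0,"turn":0,"fingers":-1},{"dx":0,"dy":0.02,"dz":0,"turn":0,"fingers":-1},{"dx":0,"dy":0,"dz":0,"turn":0,"fingers":-1},{"dx":0,"dy":0,"dz":0,"turn":0,"fingers":-1},{"dx":0,"dy":0,"dz":0,"turn":0,"fingers":-1}]'; python3 - <<'E'
from h import *
s=manip.read_state(); tcp=np.array(s['tcp_pos']); R=np.array(s['tcp_rot']); print(tcp,R[:,2],"corr", R.T@(np.array([.6231,.1479,tcp[2]])-tcp))
a=snap("scene","s2.png"); b=snap("side","d2.png"); snap("wrist","w6.png")
A=cv2.resize(a[1][240:350,330:460],(520,440),interpolation=cv2.INTER_CUBIC)
# seat prediction of bay corners: side view crop
cv2.imwrite("pics/c2.png",A)
E
```

```text
clock: 19.73
tcp_pos: [0.6235, 0.1494, 0.061]
tcp_rot: [[-0.998, 0.002, 0.063], [-0.063, 0.0, -0.998], [-0.002, -1.0, -0.0]]
force: [0.3, -0.3, -1.2]
width: 0.0438
[0.62346411 0.14941586 0.06096485] [ 6.26932986e-02 -9.98032766e-01 -3.86295113e-04] corr [ 4.58428874e-04 -1.34978347e-06  1.49005316e-03]
```

```bash
python3 -m crank '[{"dx":0.0005,"dy":0,"dz":0.0015,"turn":0,"fingers":-1},{"dx":0,"dy":0.01,"dz":0,"turn":0,"fingers":-1},{"dx":0,"dy":0.008,"dz":0,"turn":0,"fingers":-1},{"dx":0,"dy":0.004,"dz":0,"turn":0,"fingers":-1},{"dx":0,"dy":0.002,"dz":0,"turn":0,"fingers":-1},{"dx":0,"dy":0,"dz":0,"turn":0,"fingers":-1}]'; python3 - <<'E'
from h import *
s=manip.read_state(); tcp=np.array(s['tcp_pos']); R=np.array(s['tcp_rot']); print(tcp,R[:,2],"corr", R.T@(np.array([.6231,.1479,tcp[2]])-tcp))
a=snap("scene","s2.png"); b=snap("side","d2.png"); w=snap("wrist","w6.png")
A=cv2.resize(a[1][255:345,345:450],(400,343),interpolation=cv2.INTER_CUBIC)
B=cv2.resize(b[1][225:300,180:290],(400,273),interpolation=cv2.INTER_CUBIC)
cv2.imwrite("pics/c2.png",np.hstack([A,np.vstack([B,np.zeros((70,400,3),np.uint8)])]))
E
```

```text
clock: 20.62
tcp_pos: [0.6226, 0.1476, 0.0357]
tcp_rot: [[-0.998, -0.0, 0.063], [-0.063, -0.0, -0.998], [0.0, -1.0, 0.0]]
force: [0.6, -0.2, -1.3]
width: 0.0439
[0.62256959 0.14761305 0.03574705] [ 6.25453026e-02 -9.98042126e-01  2.86868673e-05] corr [-5.47315031e-04 -8.21890654e-08 -2.53216141e-04]
```

View pics/c2.png

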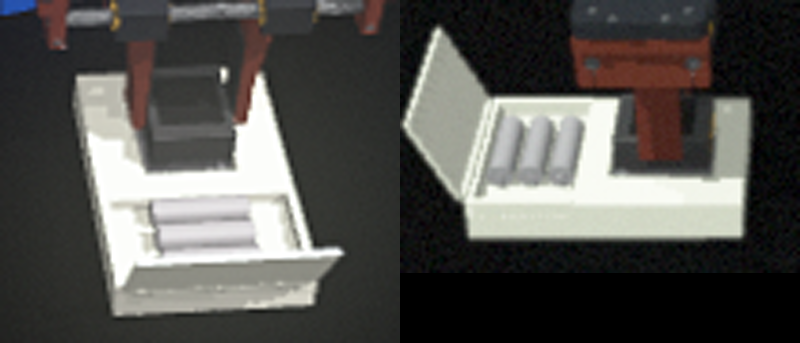

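The scene and side crops show the pack centred just over the bay. I lower it slowly, watching the force.

```bash
python3 -m crank '[{"dx":-0.0005,"dy":0.001,"dz":0,"turn":0,"fingers":-1},{"dx":0,"dy":0.001,"dz":0,"turn":0,"fingers":-1},{"dx":0,"dy":0.001,"dz":0,"turn":0,"fingers":-1},{"dx":0,"dy":0.001,"dz":0,"turn":0,"fingers":-1},{"dx":0,"dy":0.001,"dz":0,"turn":0,"fingers":-1}]';python3 -m crank '[{"dx":0,"dy":0.0015,"dz":0,"turn":0,"fingers":-1},{"dx":0,"dy":0.0015,"dz":0,"turn":0,"fingers":-1},{"dx":0,"dy":0,"dz":0,"turn":0,"fingers":-1}]'
```

```text
clock: 21.4
tcp_pos: [0.623, 0.1477, 0.0308]
tcp_rot: [[-0.998, -0.0, 0.063], [-0.063, -0.0, -0.998], [0.0, -1.0, 0.0]]
force: [0.1, 0.5, -1.7]
width: 0.0437
clock: 21.78
tcp_pos: [0.623, 0.1476, 0.0277]
tcp_rot: [[-0.998, -0.0, 0.063], [-0.063, -0.0, -0.998], [0.0, -1.0, 0.0]]
force: [-0.9, 0.6, -1.0]
width: 0.0437
```

Already well below the rim with no contact force.

```bash
python3 -m crank '[{"dx":0,"dy":0.001,"dz":0,"turn":0,"fingers":-1},{"dx":0,"dy":0.0005,"dz":0,"turn":0,"fingers":-1},{"dx":0,"dy":0.0005,"dz":0,"turn":0,"fingers":-1},{"dx":0,"dy":0,"dz":0,"turn":0,"fingers":-1}]';python3 -m crank '[{"dx":0,"dy":0.0004,"dz":0,"turn":0,"fingers":-1},{"dx":0,"dy":0.0003,"dz":0,"turn":0,"fingers":-1},{"dx":0,"dy":0,"dz":0,"turn":0,"fingers":-1}]'
```

```text
clock: 22.28
tcp_pos: [0.623, 0.1476, 0.0258]
tcp_rot: [[-0.998, -0.0, 0.063], [-0.063, -0.0, -0.998], [0.0, -1.0, 0.0]]
force: [-1.1, 0.1, -1.5]
width: 0.044
clock: 22.65
tcp_pos: [0.6232, 0.1476, 0.0254]
tcp_rot: [[-0.998, 0.0, 0.063], [-0.063, 0.0, -0.998], [-0.0, -1.0, -0.0]]
force: [-0.5, 0.8, -0.2]
width: 0.0438
```

```bash
python3 -m crank '[{"dx":0,"dy":0.0003,"dz":0,"turn":0,"fingers":-1},{"dx":0,"dy":0.0002,"dz":0,"turn":0,"fingers":-1},{"dx":0,"dy":0,"dz":0,"turn":0,"fingers":-1}]'; python3 -m crank '[{"dx":0,"dy":0,"dz":0,"turn":0,"fingers":0.2},{"dx":0,"dy":0,"dz":0,"turn":0,"fingers":0.4},{"dx":0,"dy":0,"dz":0,"turn":0,"fingers":0.6},{"dx":0,"dy":0,"dz":0,"turn":0,"fingers":0.6},{"dx":0,"dy":0,"dz":0,"turn":0,"fingers":0.6}]'
```

```text
clock: 23.02
tcp_pos: [0.6231, 0.1476, 0.0253]
tcp_rot: [[-0.998, 0.0, 0.063], [-0.063, -0.0, -0.998], [-0.0, -1.0, 0.0]]
force: [-1.5, -0.3, 5.7]
width: 0.0436
clock: 23.65
tcp_pos: [0.623, 0.1476, 0.0246]
tcp_rot: [[-0.998, -0.0, 0.063], [-0.063, -0.0, -0.998], [0.0, -1.0, 0.0]]
force: [-0.2, -0.5, 0.5]
width: 0.07
```

```bash
python3 -m crank '[{"dx":0,"dy":-0.005,"dz":0,"turn":0,"fingers":0.6},{"dx":0,"dy":-0.015,"dz":0,"turn":0,"fingers":0.6},{"dx":0,"dy":-0.03,"dz":0,"turn":0,"fingers":0.6},{"dx":0,"dy":-0.04,"dz":0,"turn":0,"fingers":0.6},{"dx":0.02,"dy":-0.035,"dz":0,"turn":0,"fingers":0.6},{"dx":0.03,"dy":0,"dz":0,"turn":0,"fingers":0.6},{"dx":0.03,"dy":0,"dz":0,"turn":0,"fingers":0.6},{"dx":0.015,"dy":0,"dz":0,"turn":0,"fingers":0.6},{"dx":0,"dy":0,"dz":0,"turn":0,"fingers":0.6},{"dx":0,"dy":0,"dz":0,"turn":0,"fingers":0.6}]'; python3 - <<'E'
from h import *
a=snap("scene","s3.png"); b=snap("side","d3.png"); w=snap("wrist","w7.png")
B=cv2.resize(b[1][220:300,175:290],(400,278),interpolation=cv2.INTER_CUBIC)
A=cv2.resize(a[1][225:345,130:450],(800,300),interpolation=cv2.INTER_CUBIC)
W=cv2.resize(w[1][0:230,200:480],(400,300))
cv2.imwrite("pics/c3.png",np.vstack([A,np.hstack([W,np.vstack([B,np.zeros((22,400,3),np.uint8)])])]))
E
```

```text
clock: 24.9
tcp_pos: [0.5294, 0.1418, 0.15]
tcp_rot: [[-0.998, 0.001, 0.062], [-0.062, 0.0, -0.998], [-0.001, -1.0, -0.0]]
force: [0.1, -0.2, -0.3]
width: 0.0704
```

View pics/c3.png

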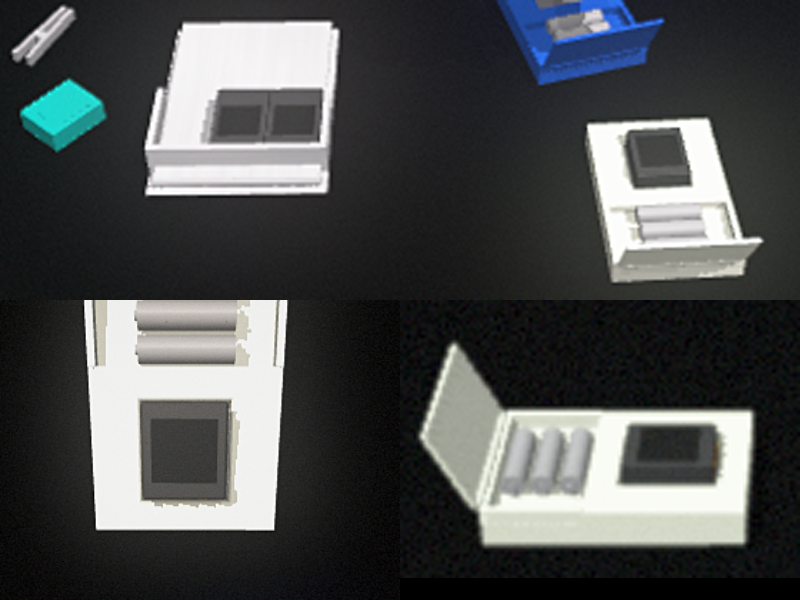

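The pack sits flat in the bay, and the long packs, peg and turquoise block look unmoved. One numeric check before handing in.

```bash
python3 - <<'E'
from h import *
c=cam("wrist"); g=cv2.GaussianBlur(cv2.cvtColor(cv2.imread("pics/w7.png"),cv2.COLOR_BGR2GRAY),(3,3),0)
for th,roi in ((75,(85,145,304,354)),(140,(70,155,290,366))):
    p=np.zeros_like(g); y0,y1,x0,x1=roi; p[y0:y1,x0:x1]=(g<th)[y0:y1,x0:x1]
    n,l,st,_=cv2.connectedComponentsWithStats(p); i=1+np.argmax(st[1:,4]); cn=cv2.findContours((l==i).astype(np.uint8),0,1)[0][0][:,0]
    print(th,cv2.minAreaRect((ray(c,cn,.034)[:,:2]*1000).astype(np.float32)))
a,b=[cv2.cvtColor(cv2.imread(f"pics/{n}.png"),cv2.COLOR_BGR2GRAY) for n in("s1","s3")]
d=cv2.morphologyEx((cv2.absdiff(a,b)>40).astype(np.uint8),cv2.MORPH_OPEN,np.ones((2,2)))
n,l,st,_=cv2.connectedComponentsWithStats(d); print([s.tolist() for s in st[1:] if s[4]>8 and s[1]>180])
E
```

```text
75 ((622.7001953125, 147.1228790283203), (33.98114013671875, 33.5100212097168), 2.9682505130767822)
140 ((622.2120971679688, 146.5739288330078), (53.071319580078125, 45.81572341918945), 3.589437961578369)
[[412, 201, 4, 12, 28], [345, 224, 11, 5, 49], [351, 231, 16, 11, 127], [193, 266, 24, 18, 380], [379, 277, 26, 24, 536]]
```

```bash
python3 -m crank '[{"dx":0,"dy":-0.04,"dz":0.02,"turn":0,"fingers":0.6},{"dx":0,"dy":-0.03,"dz":0.04,"turn":0,"fingers":0.6},{"dx":0,"dy":0,"dz":0.04,"turn":0,"fingers":0.6},{"dx":0,"dy":0,"dz":0.04,"turn":0,"fingers":0.6},{"dx":0,"dy":0,"dz":0.04,"turn":0,"fingers":0.6},{"dx":0,"dy":0,"dz":0.04,"turn":0,"fingers":0.6},{"dx":0,"dy":0,"dz":0.04,"turn":0,"fingers":0.6},{"dx":0,"dy":0,"dz":0.04,"turn":0,"fingers":0.6},{"dx":0,"dy":0,"dz":0.04,"turn":0,"fingers":0.6},{"dx":0,"dy":0,"dz":0.04,"turn":0,"fingers":0.6},{"dx":0,"dy":0,"dz":0,"turn":0,"fingers":0.6},{"dx":0,"dy":0,"dz":0,"turn":0,"fingers":0.6}]'; python3 - <<'E'
from h import *
snap("scene","s4.png")
a,b=[cv2.cvtColor(cv2.imread(f"pics/{n}.png"),cv2.COLOR_BGR2GRAY) for n in("s1","s4")]
d=cv2.morphologyEx((cv2.absdiff(a,b)>40).astype(np.uint8),cv2.MORPH_OPEN,np.ones((2,2)))
n,l,st,_=cv2.connectedComponentsWithStats(d); print([s.tolist() for s in st[1:] if s[4]>8 and s[1]>180])
E
```

```text
clock: 26.55
tcp_pos: [0.5523, -0.237, 0.2193]
tcp_rot: [[-0.998, -0.0, 0.063], [-0.063, 0.001, -0.998], [0.0, -1.0, -0.001]]
force: [0.4, 0.4, -0.2]
width: 0.0706
[[211, 182, 5, 7, 24], [141, 229, 19, 19, 149], [137, 244, 5, 3, 13], [193, 266, 24, 18, 381], [379, 277, 26, 24, 536]]
```

The blue organiser matches its starting picture, so the earlier difference there was the gripper in view. The peg matched in the previous picture; the gripper now hangs over it. I hand in.

```bash
python3 -c "
from cell import manip
print(manip.hand_in())"
```

```text
the job is handed in; nothing more can be done
None
```

The short pack is lying flat in the white organiser's empty bay, and I handed the job in at about 26.6 s with the gripper clear of everything.

- **Slide:** I touched the pack slowly and slid it about 87 mm straight out along the tray floor. The downward force read 5 to 10 N throughout and never passed 9.6 N. That left about 23 mm between it and the long packs.
- **Placing:** I gripped it across its 44 mm sides and lowered it into the bay until it touched the bay floor with about 6 N, then let go. The height at that contact (TCP at 25.3 mm, about 25 mm expected) agrees with the pack being fully home.
- **Fit check:** The last close picture puts the pack about 1 mm from the bay's measured centre. Its angle is 3.0° from the patch and 3.6° from its outline, against about 3.5° for the bay.
- **Other things:** After the slide, both long packs measured within about 1 mm of where they started. Comparing scene pictures from before and after, the only lasting changes are the emptied row place and the filled bay.
- **Checks that disagreed:** Each of the two late pictures also showed differences near the gripper, one at the blue organiser and the other at the peg. Each object was unchanged in the other picture, so I took these as the gripper or its shadow. My first try at measuring the pack in the grip failed on a bad threshold, and I redid it from edge positions.

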